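Update the stock tags on the parts bins

TASK

Bring the swinging stock tags on the four parts bins up to date, so that only the full bins show their green faces to the robot's side and the empty bins show their red faces: with a fingertip, gently push each tag that is wrong round its post, all the way over to the other side. Do not grip or lift anything, and leave the bins and the loose things around them where they stand.

Things in the scene. Friction and masses are not known exactly. Their poses are not given: they have to be found in the camera images.
- board: plywood base board, 205 x 500 x 12 mm, fixed to the bench, with a fence 30 mm high along its far edge; origin at the centre of its underside, x away from the robot, y along the row. The four bins stand on it side by side in unknown order, 120 mm apart.
- bin_nuts: open grey parts bin, 100 x 100 mm and 57 mm high, loose, about 1 kg, FULL: heaped with bright lock nuts to about 70 mm. Origin at the centre of its underside; x points away from the robot, y to the left, z up. A foot strip 50 mm wide and 5 mm thick runs out of its front (-x) to the tag's post.
- hinge_nuts (a point): point on the upright hinge axis of this bin's status tag, at half the tag's height: 110 mm in front of the bin's origin (60 mm in front of the bin's front wall), 45 mm above the bin's underside. The steel post is 7 mm thick with a 12 mm cap, its top 77 mm above the bin's underside. Axes as the bin's.
- tag_nuts (a joint): angle of this bin's tag, rad. A stiff plate reaching 50 mm from the axis, 46 mm high (22 to 68 mm above the bin's underside), 6 mm thick. 0: points forward (bin's -x); +1.4 (stop): swung to the right (-y), GREEN face to the robot; -1.4 (stop): swung to the left (+y), RED face to the robot. Friction hinge, about 0.3 N at the free end: stays where it is left.
- bin_bolts: open grey parts bin, 100 x 100 mm and 57 mm high, loose, about 1 kg, FULL: heaped with bright hexagon bolts to about 70 mm. Origin at the centre of its underside; x points away from the robot, y to the left, z up. A foot strip 50 mm wide and 5 mm thick runs out of its front (-x) to the tag's post.
- hinge_bolts (a point): point on the upright hinge axis of this bin's status tag, at half the tag's height: 110 mm in front of the bin's origin (60 mm in front of the bin's front wall), 45 mm above the bin's underside. The steel post is 7 mm thick with a 12 mm cap, its top 77 mm above the bin's underside. Axes as the bin's.
- tag_bolts (a joint): angle of this bin's tag, rad. A stiff plate reaching 50 mm from the axis, 46 mm high (22 to 68 mm above the bin's underside), 6 mm thick. 0: points forward (bin's -x); +1.4 (stop): swung to the right (-y), GREEN face to the robot; -1.4 (stop): swung to the left (+y), RED face to the robot. Friction hinge, about 0.3 N at the free end: stays where it is left.
- bin_empty_1: open grey parts bin, 100 x 100 mm and 57 mm high, loose, about 1 kg, EMPTY: bare grey floor. Origin at the centre of its underside; x points away from the robot, y to the left, z up. A foot strip 50 mm wide and 5 mm thick runs out of its front (-x) to the tag's post.
- hinge_empty_1 (a point): point on the upright hinge axis of this bin's status tag, at half the tag's height: 110 mm in front of the bin's origin (60 mm in front of the bin's front wall), 45 mm above the bin's underside. The steel post is 7 mm thick with a 12 mm cap, its top 77 mm above the bin's underside. Axes as the bin's.
- tag_empty_1 (a joint): angle of this bin's tag, rad. A stiff plate reaching 50 mm from the axis, 46 mm high (22 to 68 mm above the bin's underside), 6 mm thick. 0: points forward (bin's -x); +1.4 (stop): swung to the right (-y), GREEN face to the robot; -1.4 (stop): swung to the left (+y), RED face to the robot. Friction hinge, about 0.3 N at the free end: stays where it is left.
- bin_empty_2: open grey parts bin, 100 x 100 mm and 57 mm high, loose, about 1 kg, EMPTY: bare grey floor. Origin at the centre of its underside; x points away from the robot, y to the left, z up. A foot strip 50 mm wide and 5 mm thick runs out of its front (-x) to the tag's post.
- hinge_empty_2 (a point): point on the upright hinge axis of this bin's status tag, at half the tag's height: 110 mm in front of the bin's origin (60 mm in front of the bin's front wall), 45 mm above the bin's underside. The steel post is 7 mm thick with a 12 mm cap, its top 77 mm above the bin's underside. Axes as the bin's.
- tag_empty_2 (a joint): angle of this bin's tag, rad. A stiff plate reaching 50 mm from the axis, 46 mm high (22 to 68 mm above the bin's underside), 6 mm thick. 0: points forward (bin's -x); +1.4 (stop): swung to the right (-y), GREEN face to the robot; -1.4 (stop): swung to the left (+y), RED face to the robot. Friction hinge, about 0.3 N at the free end: stays where it is left.
- tape_measure: grey tape measure, 35 x 80 x 64 mm, loose; bystander; origin at the centre of its underside
- marker: white and yellow paint marker lying down, 138 mm long, 16 mm thick, loose; bystander; origin at the centre of its underside
- pliers: slip-joint pliers with blue handles lying down, 77 x 274 x 23 mm, loose; bystander; origin at the centre of its underside
- offcut: brown square tube offcut, 30 x 90 x 30 mm, loose; bystander; origin at the centre of its underside

How it is judged:
By the outcome, as a careful person would: the job done as asked, in the order asked, and still so for the second after the job is handed in, with the robot touching nothing.
It also fails if it takes over 58 s, if anything falls off the work surface, if the arm or the gripper's body presses on something with over 40 N, if the wrist force passes 120 N, or if a joint passes its speed limit or range.

ROBOT

A 7-joint arm with a two-finger parallel gripper is mounted at the origin on a cart in front of the work surface, level with it; the furniture and walls round the work are solid. World frame = base frame: x ahead of the robot, y to its left, z up, the work surface at z = 0. Lengths are in m, angles in rad, forces in N, time in s.
With the tool pointing down it reaches from about 0.4 to 0.925 m from the base axis. Payload 4.1 kg.
Tool frame: the origin (TCP) lies at the very end of the fingers, on their centre line; the grasp point (between the pads) lies r.hold_point_z behind it (r.hold_point_z is the distance from the TCP to the grasp point, in m); z points along the fingers, y is the direction in which the jaws open and shut (so a half turn about z gives the same grasp; the last joint's range is limited). The gripper opens to 85 mm and grips with 20 to 120 N. Pads are 22 mm wide; open, the fingers measure 114 mm over their backs; the gripper's body (76 mm by 85 mm) begins 54 mm behind the grasp point. The pads swing forward as they close: fully open they stand 13 mm farther back than shut.
Start: joints at [-1.208, 0.398, 0.045, 1.537, -0.019, 1.207, -0.051], TCP at [0.29, 0.582, 0.197] pointing down, gripper open.
Joint ranges: [-2.82, 2.82], [-0.49, 2.23], [-1.37, 1.46], [0, 2.46], [-1.36, 4.5], [0.23, 2], [-2.94, 2.94]. Speed limits (rad/s): [2.57, 2.57, 3.14, 3.14, 3.14, 3.14, 3.14].

INTERFACE

Orientations are given as a unit quaternion [x, y, z, w].
In Python, from rig import telemetry, eyes, r gives the robot as it stands.
- The arm moves only by the tool send_rows, never from a script. Its argument "rows" is a list of rows, each a list of 3 entries, a list of its own where there are three numbers: the opening in per cent of the stroke, from 0 (shut) to 100 (fully open), then the shift along the tool's x, y, z in mm, then the turn about the tool's z in degrees. A call has 1 to 20 rows; each row is the pose to reach, as a shift and turn from the pose measured when the call began, along the tool's axes at that moment; what a row does not reach only later rows make up. A row lasts 1/10 s, in which the tool goes at most 50 mm and 8.59 degrees, less where a joint would pass 70% of its speed; a pose out of reach is approached as far as the arm can. A call with a gripper value outside its range is refused whole. The fingers move at their own pace and stop on an object; the grip force is fixed at half the most. Time passes only in rows, so rows that repeat a pose let the fingers close. It gives the time, the measured TCP pose, the force and the opening at its end, in the units of the state.
- telemetry.get_obs(): the state, without advancing time (a new reading comes with each control period).
- eyes.grab_frame(name): name is "scene" or "top" or "wrist"; returns a dict with "image" (400x640x3 uint8, blue, green, red), "vertical_fov" (degrees; the focal length in pixels is half the picture's height over the tangent of half this angle, whatever the lens; pixels are square), "cx", "cy" (the principal point, pixels), "R" (3x3) and "t" (3): a world point X has camera coordinates R X + t; the wrist camera has in their place "hand_eye" (4x4, takes a point from camera to tool coordinates, whose origin is the TCP and whose axes are the flange's). Camera axes: x right, y down, z forward; pixel columns grow to the right and rows downward; lengths in m; the calibration is good to about 2 mm. A picture is of the moment at which its call begins: read the wrist's pose just before it. There is no depth.
- r.finish_job(): hands the job in, once; it reports no verdict.
Trained networks look in the newest picture that a camera, given by its name, has taken for a name from the list of things; names that differ only in an ending like _2 or _b are one class to them, and where a whole thing is asked for, a point or a joint stands for the part that bears it (a point fixed in the world has none). Each returns a list of dicts, best first, with "score" (0 to 1); they miss things now and then, are a little off and sometimes report something else, mostly with a low value. They report only what shows in the picture. A call takes as long as a camera call.
- eyes.look_for(query, camera): "location" ([x, y, z] in m, in world coordinates, good to about 4 mm: the middle of the surface that is visible of it).
- eyes.masks_of(query, camera): "mask" (400x640 bool, what is visible of it).
The state is a dict: "time_s": time; "q": joint angles; "qvel": joint speeds; "effort": joint torques, N m; "tcp_pos": TCP position; "eef_rot": TCP orientation; "ft_force": force on the tool from outside, world axes, zero at the start; "ft_torque": the same for the moment, N m; "opening": finger opening in m.
Only numpy, scipy, OpenCV 4.12 (cv2) and the standard library are available. Lean on these libraries where they do the work, as an engineer would, in place of code of your own. Each camera call takes 0.05 s, during which the arm holds its last target.

## Working session

There is one attempt and no reset: what is moved stays moved. The work goes in short steps, Python scripts to look and compute and a tool call to move; the robot and the scene stay as the last step left them, time stands still between calls to the robot, and variables do not carry over. Pictures are saved under pics/ and viewed, and the job is handed in when it is done.

Besides the shell and the picture viewer there is one more tool, called after "Request:" as name(argument=value, ...) on one line, values as JSON. send_rows: Moves the arm, as the interface text tells. Its arguments: {"type":"object","properties":{"rows":{"type":"array","items":{"type":"array"}}},"required":["rows"]}

```bash
ls; mkdir -p pics; python3 - <<'E'
from rig import telemetry, eyes, r
import cv2
o=telemetry.get_obs()
print({k:o[k] for k in("time_s","tcp_pos","eef_rot","ft_force","opening")}, r.hold_point_z)
for n in("scene","top"):
    f=eyes.grab_frame(n); cv2.imwrite(f"pics/{n}0.png",f["image"]); print(n,f["t"],f["vertical_fov"])
    for q in("bin_nuts","bin_bolts","bin_empty_1","tag_nuts","tag_bolts","tag_empty_1","tape_measure","marker","pliers","offcut"):
        print(q,[(round(d["score"],2),[round(float(x),3) for x in d["location"]]) for d in eyes.look_for(q,n)[:5]])
E
```

```text
pics
{'time_s': 0.0, 'tcp_pos': array([0.28930464, 0.58126328, 0.19601692]), 'eef_rot': array([ 2.28812946e-01,  9.73469869e-01, -1.01430273e-03, -1.47314762e-04]), 'ft_force': array([0.5596899 , 0.14428307, 0.64514585]), 'opening': 0.08542141900805435} 0.0187
scene [-0.26008085  0.27603274  1.019908  ] 47.72792837159368
bin_nuts [(0.89, [0.551, 0.017, 0.061]), (0.45, [0.548, -0.098, 0.044])]
bin_bolts [(0.77, [0.556, 0.245, 0.055])]
bin_empty_1 [(0.68, [0.554, 0.137, 0.052]), (0.63, [0.549, -0.099, 0.043])]
tag_nuts [(0.48, [0.483, 0.034, 0.056]), (0.26, [0.469, -0.49, 0.018])]
tag_bolts [(0.66, [0.488, 0.235, 0.059]), (0.29, [0.48, -0.081, 0.059])]
tag_empty_1 [(0.6, [0.479, -0.083, 0.059]), (0.52, [0.489, 0.112, 0.059])]
tape_measure []
marker [(0.65, [0.362, 0.114, 0.018]), (0.47, [0.552, 0.018, 0.059])]
pliers [(0.8, [0.469, -0.488, 0.016]), (0.2, [0.477, -0.083, 0.063])]
offcut [(0.94, [0.376, -0.112, 0.026])]
top [-0.01080821  0.50882741  1.34374055] 48.27083118241081
bin_nuts [(0.8, [0.579, 0.02, 0.06]), (0.53, [0.417, 0.403, 0.06]), (0.32, [0.583, 0.251, 0.057])]
bin_bolts [(0.63, [0.581, 0.252, 0.06])]
bin_empty_1 [(0.94, [0.58, -0.103, 0.013]), (0.77, [0.586, 0.142, 0.019])]
tag_nuts []
tag_bolts []
tag_empty_1 [(0.52, [0.484, 0.112, 0.078])]
tape_measure [(0.46, [0.414, 0.404, 0.064])]
marker [(0.47, [0.36, 0.119, 0.011])]
pliers [(0.84, [0.475, -0.478, 0.017]), (0.74, [0.584, 0.138, 0.009]), (0.5, [0.584, 0.253, 0.057])]
offcut [(0.83, [0.382, -0.111, 0.031])]
```

View pics/scene0.png

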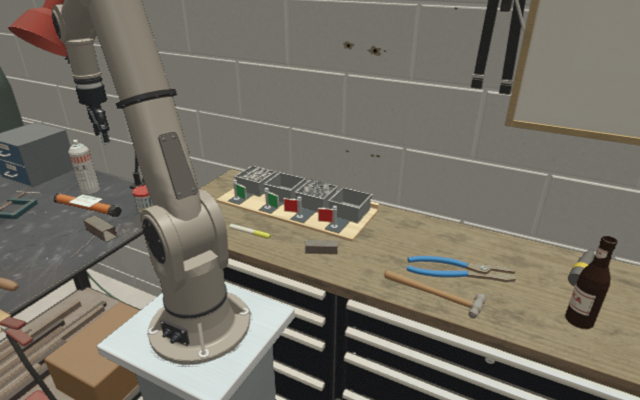

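View pics/top0.png

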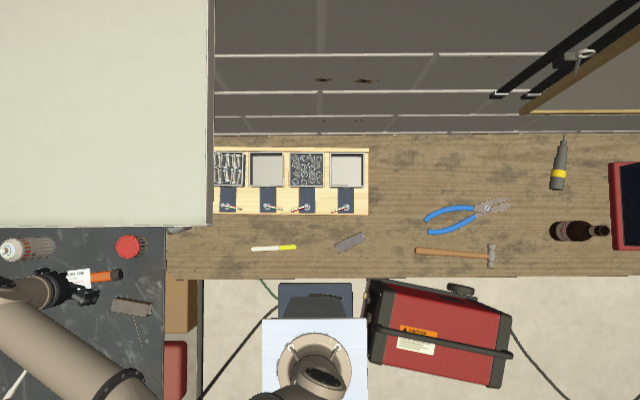

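```bash
python3 - <<'E'
import cv2,numpy as np
a=cv2.imread("pics/scene0.png")[155:245,190:390]; b=cv2.imread("pics/top0.png")[140:260,205:375]
cv2.imwrite("pics/z.png",np.vstack([cv2.resize(a,(700,315),interpolation=3),cv2.resize(b[:70],(700,283),interpolation=3)]))
E
```

```text
(no output)
```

View pics/z.png

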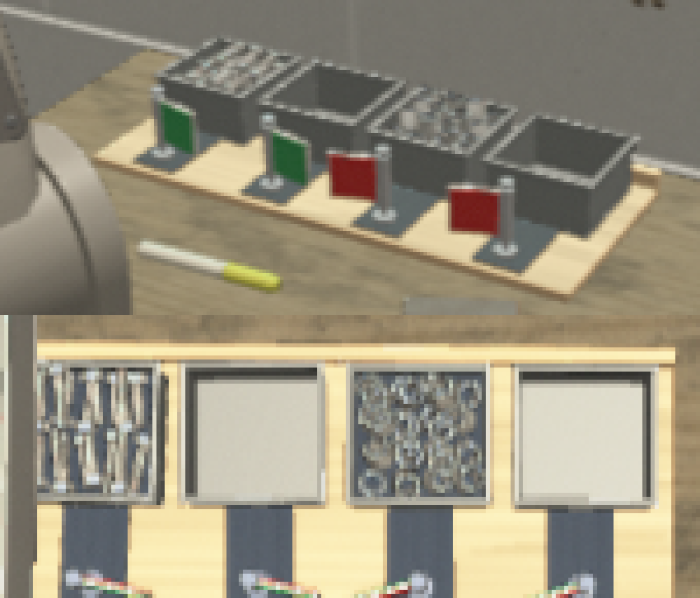

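```bash
python3 - <<'E'
import cv2,numpy as np
b=cv2.imread("pics/top0.png")[140:225,205:375]
cv2.imwrite("pics/z2.png",cv2.resize(b,(800,400),interpolation=2))
E
```

```text
(no output)
```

View pics/z2.png

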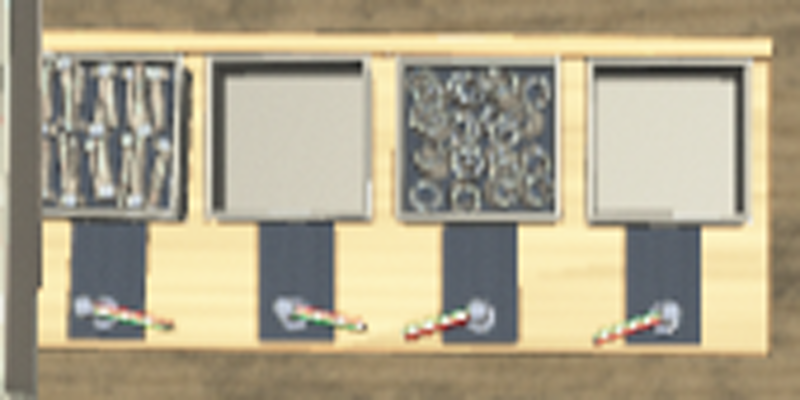

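```bash
cat > h.py <<'E'
import numpy as np
def cam(f):
    R=np.array(f["R"]);t=np.array(f["t"]);h=f["image"].shape[0];fl=h/2/np.tan(np.radians(f["vertical_fov"])/2)
    return R,t,fl,f["cx"],f["cy"]
def proj(f,X):
    R,t,fl,cx,cy=cam(f);c=R@np.array(X)+t;return np.array([cx+fl*c[0]/c[2],cy+fl*c[1]/c[2],c[2]])
def back(f,u,v,z):
    R,t,fl,cx,cy=cam(f);C=-R.T@t;d=R.T@np.array([(u-cx)/fl,(v-cy)/fl,1]);return C+d*(z-C[2])/d[2]
E
python3 - <<'E'
from rig import telemetry, eyes
from h import *
np.set_printoptions(precision=3,suppress=True)
f=eyes.grab_frame("top");s=eyes.grab_frame("scene")
for g in(f,s):
    R,t,fl,cx,cy=cam(g);print("C",-R.T@t,"axis",R[2],fl,cx,cy)
k=170/800
for n,c in dict(bolts=(85,306),e1=(287,308),nuts=(482,313),e2=(668,313)).items():
    print(n,back(f,205-.5+c[0]*k,140-.5+c[1]*k,.089))
# ring/base z=.017
for n,c in dict(bolts=(103,314),e1=(296,314),nuts=(482,317),e2=(668,322)).items():
    print("base",n,back(f,205-.5+c[0]*k,140-.5+c[1]*k,.02))
# bin rims corners front right/left z=.069
for c in [(208,218),(371,218),(397,220),(560,222),(587,222),(750,224),(208,58),(371,58)]:
    print("rim",c,back(f,204.5+c[0]*k,139.5+c[1]*k,.069))
for c in [(771,352),(42,346)]: print("board",back(f,204.5+c[0]*k,139.5+c[1]*k,.012))
# scene caps
for n,c in dict(bolts=(157,92),e1=(268,120),nuts=(383,152),e2=(507,182)).items():
    print("scene",n,back(s,189.5+c[0]/3.5,154.5+c[1]/3.5,.089))
for z in (0.3,.5,.7,.9,1.1):
    print(z,back(f,213,227,z),back(f,205,227,z),proj(s,back(f,213,227,z)))
E
```

```text
C [ 0.408 -0.01   1.378] axis [ 0.074 -0.004 -0.997] 446.3651790257685 317.58205598391913 200.09430811080125
C [-0.55  -0.582  0.736] axis [ 0.774  0.406 -0.486] 452.0930934914994 316.11430287714853 202.3517509688351
bolts [0.493 0.259 0.089]
e1 [0.491 0.135 0.089]
nuts [0.487 0.016 0.089]
e2 [ 0.486 -0.099  0.089]
base bolts [0.493 0.262 0.02 ]
base e1 [0.491 0.137 0.02 ]
base nuts [0.488 0.017 0.02 ]
base e2 [ 0.484 -0.103  0.02 ]
rim (208, 218) [0.549 0.187 0.069]
rim (371, 218) [0.548 0.085 0.069]
rim (397, 220) [0.547 0.069 0.069]
rim (560, 222) [ 0.544 -0.033  0.069]
rim (587, 222) [ 0.544 -0.05   0.069]
rim (750, 224) [ 0.542 -0.152  0.069]
rim (208, 58) [0.65  0.187 0.069]
rim (371, 58) [0.649 0.085 0.069]
board [ 0.464 -0.171  0.012]
board [0.473 0.303 0.012]
scene bolts [0.487 0.259 0.089]
scene e1 [0.487 0.137 0.089]
scene nuts [0.482 0.017 0.089]
scene e2 [ 0.484 -0.1    0.089]
0.3 [0.425 0.238 0.3  ] [0.425 0.257 0.3  ] [220.75  124.874   1.3  ]
0.5 [0.422 0.192 0.5  ] [0.422 0.208 0.5  ] [226.145  54.716   1.182]
0.7 [0.419 0.146 0.7  ] [0.419 0.158 0.7  ] [232.741 -31.048   1.063]
0.9 [0.416 0.1   0.9  ] [0.416 0.109 0.9  ] [ 240.987 -138.277    0.945]
1.1 [0.412 0.054 1.1  ] [0.412 0.059 1.1  ] [ 251.593 -276.184    0.827]
```

```bash
cat >> h.py <<'E'
from scipy.spatial.transform import Rotation as Ro
def tool(o,X):
    "shift in tool mm to world X"
    return np.round(Ro.from_quat(o["eef_rot"]).inv().apply(np.array(X)-o["tcp_pos"])*1000,1)
def st(o):
    R=Ro.from_quat(o["eef_rot"]).as_matrix();np.set_printoptions(precision=4,suppress=True)
    print(o["time_s"],o["tcp_pos"],"x",R[:,0],"y",R[:,1],"F",o["ft_force"],o["opening"])
E
python3 - <<'E'
from rig import telemetry
from h import *
o=telemetry.get_obs();st(o);print(tool(o,[.44,.04,.2]))
E
```

```text
1.2 [0.2896 0.582  0.1971] x [-0.8953  0.4455 -0.    ] y [0.4455 0.8953 0.0001] F [-0.2501 -0.0457 -0.0141] 0.08535184494222295
[-376.1 -418.2   -2.9]
```

Request:
send_rows(rows=[[0,[-21,-23,0],-1.5],[0,[-42,-46,0],-3],[0,[-63,-70,0],-4.5],[0,[-84,-93,0],-6],[0,[-105,-116,0],-7.5],[0,[-126,-139,0],-9],[0,[-147,-163,0],-10.5],[0,[-168,-186,0],-12],[0,[-189,-209,0],-13.5],[0,[-210,-233,0],-15],[0,[-231,-256,0],-16.5],[0,[-252,-279,0],-18],[0,[-273,-302,0],-19.5],[0,[-294,-326,0],-21],[0,[-315,-349,0],-22.5],[0,[-336,-372,0],-24],[0,[-357,-395,0],-25.5],[0,[-376,-418,0],-26.5],[0,[-376,-418,0],-26.5],[0,[-376,-418,0],-26.5]])

```text
time_s: 3.2
tcp_pos: [0.44, 0.0401, 0.1972]
eef_rot: [0.0, 1.0, 0.0, 0.0]
ft_force: [-0.1, 1.0, 0.4]
opening: -0.0001
```

```bash
python3 - <<'E'
from rig import telemetry,eyes
from h import *
import cv2
o=telemetry.get_obs();st(o)
w=eyes.grab_frame("wrist");s=eyes.grab_frame("scene")
cv2.imwrite("pics/w1.png",w["image"]);cv2.imwrite("pics/s1.png",cv2.resize(s["image"][100:260,150:410],(800,492)))
np.save("w1.npy",dict(he=w["hand_eye"],v=w["vertical_fov"],cx=w["cx"],cy=w["cy"],p=o["tcp_pos"],q=o["eef_rot"]),allow_pickle=True)
for q in("tag_nuts","tag_empty_1","hinge_nuts","hinge_empty_1"):
    print(q,[(round(d["score"],2),np.round(d["location"],3)) for d in eyes.look_for(q,"wrist")[:4]])
E
```

```text
3.2 [0.44   0.0401 0.1972] x [-1.      0.0009 -0.0003] y [0.0009 1.     0.0008] F [-0.1039  1.0009  0.4084] -5.720133593811559e-05
tag_nuts [(0.72, array([0.479, 0.039, 0.067]))]
tag_empty_1 [(0.98, array([0.486, 0.115, 0.066])), (0.84, array([ 0.479, -0.075,  0.068])), (0.52, array([ 0.38 , -0.105,  0.035])), (0.17, array([0.568, 0.255, 0.058]))]
hinge_nuts [(0.79, array([0.526, 0.005, 0.04 ]))]
hinge_empty_1 [(0.86, array([ 0.544, -0.106,  0.027])), (0.71, array([0.548, 0.141, 0.028]))]
```

View pics/w1.png

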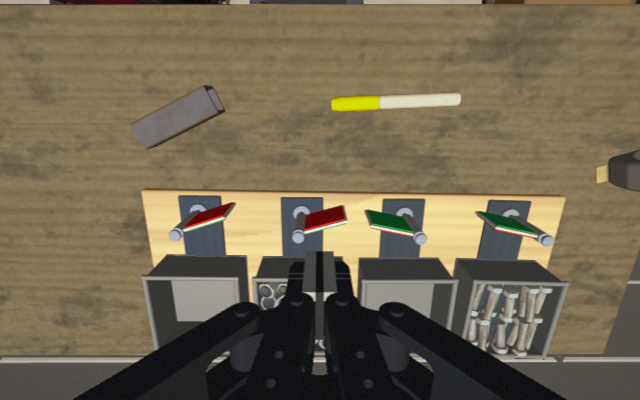

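View pics/s1.png

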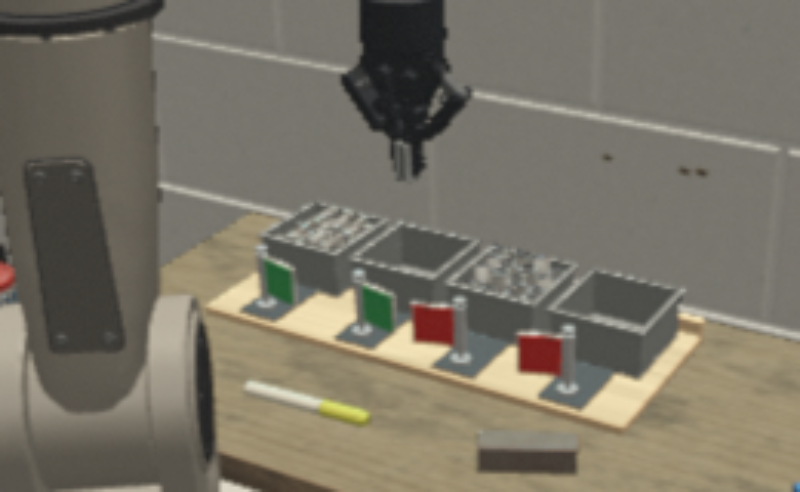

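```bash
cat >> h.py <<'E'
def wback(w,o,u,v,z):
    he=np.array(w["he"]);fl=200/np.tan(np.radians(w["v"])/2)
    T=np.eye(4);T[:3,:3]=Ro.from_quat(o["q"]).as_matrix();T[:3,3]=o["p"];M=T@he
    d=M[:3,:3]@np.array([(u-w["cx"])/fl,(v-w["cy"])/fl,1]);C=M[:3,3];return C+d*(z-C[2])/d[2]
E
python3 - <<'E'
from h import *
w=np.load("w1.npy",allow_pickle=True).item();np.set_printoptions(precision=4,suppress=True)
for n,c,z in [("nuts",(298,237),.089),("e1",(420,238),.089),("e2",(175,234),.089),("bolts",(547,239),.089),("nuts b",(302,211),.017),("e1b",(405,215),.017),("tipn",(346,213),.08),("tipe1",(366,212),.08),("boardR",(142,190),.012),("boardL",(564,197),.012)]:
    print(n,wback(w,w,*c,z))
E
```

```text
nuts [0.4888 0.0185 0.089 ]
e1 [0.49   0.1362 0.089 ]
e2 [ 0.4855 -0.0996  0.089 ]
bolts [0.4912 0.259  0.089 ]
nuts b [0.4883 0.0188 0.017 ]
e1b [0.4935 0.1401 0.017 ]
tipn [0.4675 0.0649 0.08  ]
tipe1 [0.4665 0.0842 0.08  ]
boardR [ 0.4639 -0.1674  0.012 ]
boardL [0.473  0.3264 0.012 ]
```

```bash
cat >> h.py <<'E'
def path(H,sgn,ths,r0=34,r1=30):
    """sgn=-1: tag starts at -1.4 -> +1.4 ; +1 mirrored. world finger centres"""
    out=[]
    for i,t in enumerate(ths):
        th=t  # in the -1.4->1.4 convention
        rho=r0+(r1-r0)*(t+1.4)/2.8
        d=np.array([-np.cos(th),-np.sin(th)]);m=np.array([-np.sin(th),np.cos(th)])
        h=3+11*abs(m[0])+14.5*abs(m[1])
        p=(rho*d+h*m)/1000
        if sgn>0:p[1]*=-1
        out.append(np.array(H)+p)
    return np.array(out)
E
python3 - <<'E'
from rig import telemetry
from h import *
o=telemetry.get_obs();st(o)
S=np.array([.507,.057,.055]);print(tool(o,[.507,.057,.197]),tool(o,S))
P=path([.488,.0175],-1,np.linspace(-1.4,1.4,20))
print(np.round(np.c_[-(P[:,0]-S[0])*1000,(P[:,1]-S[1])*1000],1).tolist())
E
```

```text
3.5 [0.4399 0.0412 0.1971] x [-1.     -0.0027 -0.0001] y [-0.0027  1.      0.0002] F [ 0.4902 -0.1319 -0.5472] -7.628744838664376e-05
[-67.2  15.6   0.1] [-67.2  15.6 142.1]
[[8.7, -3.2], [12.5, -1.8], [16.8, -0.8], [21.6, -0.5], [26.7, -1.0], [31.9, -2.5], [37.1, -5.1], [42.0, -8.7], [46.2, -13.3], [49.7, -18.9], [52.2, -23.6], [54.2, -27.4], [55.7, -31.7], [56.6, -36.6], [56.5, -41.9], [55.4, -47.4], [53.3, -52.9], [49.9, -58.0], [45.5, -62.6], [40.2, -66.3]]
```

Request:
send_rows(rows=[[0,[-25,6,0],0],[0,[-50,12,0],0],[0,[-67,16,0],0],[0,[-67,16,15],0],[0,[-67,16,30],0],[0,[-67,16,50],0],[0,[-67,16,70],0],[0,[-67,16,90],0],[0,[-67,16,105],0],[0,[-67,16,120],0],[0,[-67,16,130],0],[0,[-67,16,138],0],[0,[-67,16,142],0],[0,[-67,16,142],0],[0,[-67,16,142],0]])

```text
time_s: 5.0
tcp_pos: [0.5073, 0.0575, 0.0555]
eef_rot: [-0.001, 1.0, 0.0, 0.0]
ft_force: [-1.1, -0.3, 0.1]
opening: -0.0001
```

```bash
cat > snap.py <<'E'
import sys,cv2
from rig import telemetry,eyes
from h import *
n=sys.argv[1]
o=telemetry.get_obs();st(o);w=eyes.grab_frame("wrist");s=eyes.grab_frame("scene")
a=w["image"][150:400,100:560];b=s["image"][150:250,190:390]
cv2.imwrite(f"pics/{n}.png",np.vstack([cv2.resize(a,(600,326)),cv2.resize(b,(600,270),interpolation=2)]))
E
python3 snap.py d1
```

```text
5.0 [0.5073 0.0575 0.0555] x [-1.     -0.0027 -0.0009] y [-0.0027  1.      0.0004] F [-1.1256 -0.2676  0.1342] -0.00010057947566319035
```

View pics/d1.png

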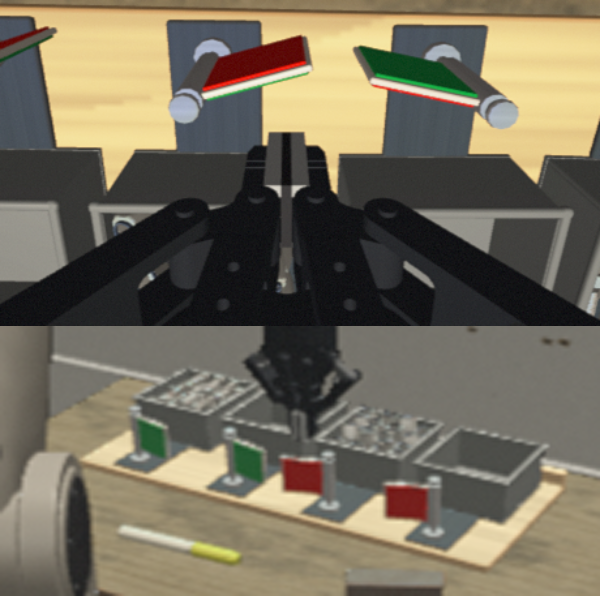

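Request:
send_rows(rows=[[0,[4,-2,0],0],[0,[8.5,-3,0],0],[0,[12.5,-2,0],0],[0,[17,-1,0],0],[0,[21.5,-0.5,0],0],[0,[26.5,-1,0],0],[0,[32,-2.5,0],0],[0,[37,-5,0],0],[0,[42,-9,0],0],[0,[46,-13,0],0],[0,[49.5,-19,0],0],[0,[52,-23.5,0],0],[0,[54,-27.5,0],0],[0,[55.5,-32,0],0],[0,[56.5,-36.5,0],0],[0,[56.5,-42,0],0],[0,[55.5,-47.5,0],0],[0,[53.5,-53,0],0],[0,[50,-58,0],0],[0,[50,-58,0],0]])

```text
time_s: 7.1
tcp_pos: [0.4583, -0.0016, 0.0557]
eef_rot: [-0.001, 1.0, 0.0, 0.001]
ft_force: [-0.1, -0.3, -0.4]
opening: 0.0
```

```bash
python3 snap.py d2
```

```text
7.1 [ 0.4583 -0.0016  0.0557] x [-1.     -0.0013 -0.002 ] y [-0.0013  1.      0.0001] F [-0.0655 -0.2675 -0.3777] 1.595143145050973e-05
```

View pics/d2.png

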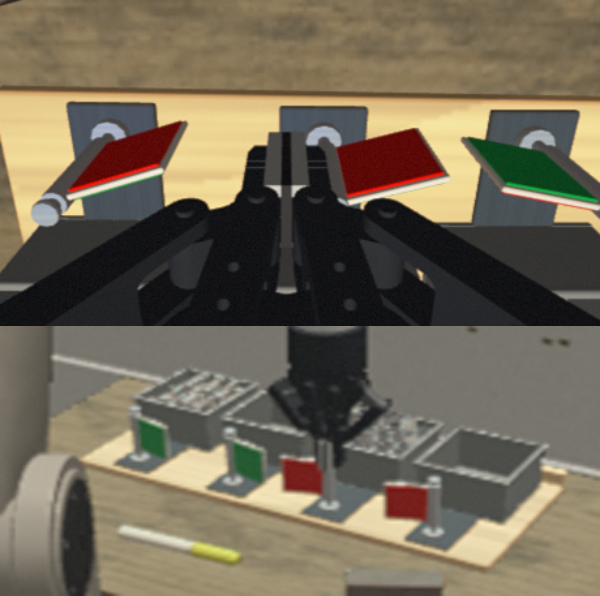

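```bash
python3 - <<'E'
from rig import telemetry,eyes
from h import *
import cv2
o=telemetry.get_obs();st(o)
w=eyes.grab_frame("wrist");s=eyes.grab_frame("scene");t=eyes.grab_frame("top")
M=np.linalg.inv(np.array(w["hand_eye"]));fl=200/np.tan(np.radians(w["vertical_fov"])/2)
print(np.array(w["hand_eye"]))
for p in([0,0,0],[0,0,-.02],[.011,.0145,0],[-.011,0.0145,0],[.011,-.0145,0]):
    c=M[:3,:3]@p+M[:3,3];print(p,w["cx"]+fl*c[0]/c[2],w["cy"]+fl*c[1]/c[2])
print("scene tcp",proj(s,o["tcp_pos"]),proj(t,o["tcp_pos"]))
cv2.imwrite("pics/w3.png",w["image"]);cv2.imwrite("pics/s3.png",cv2.resize(s["image"][160:240,260:360],(800,640))[:600]);cv2.imwrite("pics/t3.png",cv2.resize(t["image"][140:225,205:375],(800,400)))
E
```

```text
7.2 [ 0.4577 -0.0007  0.0555] x [-1.     -0.0024 -0.0011] y [-0.0024  1.      0.0005] F [-0.079  -0.8069 -0.0548] 0.0003270066626480443
[[ 0.0001 -0.9484 -0.317   0.0817]
 [ 1.      0.0001  0.0001 -0.0013]
 [-0.0001 -0.317   0.9484 -0.1773]
 [ 0.      0.      0.      1.    ]]
[0, 0, 0] 321.3395089944494 238.10567411175253
[0, 0, -0.02] 321.5820214973392 253.68843916735113
[0.011, 0.0145, 0] 346.0310356516051 221.0229423808205
[-0.011, 0.0145, 0] 345.077337749934 254.58855734319283
[0.011, -0.0145, 0] 296.7326390400009 221.0193530194454
scene tcp [300.2238 212.5892   1.3471] [312.7562 216.3963   1.3222]
```

View pics/w3.png

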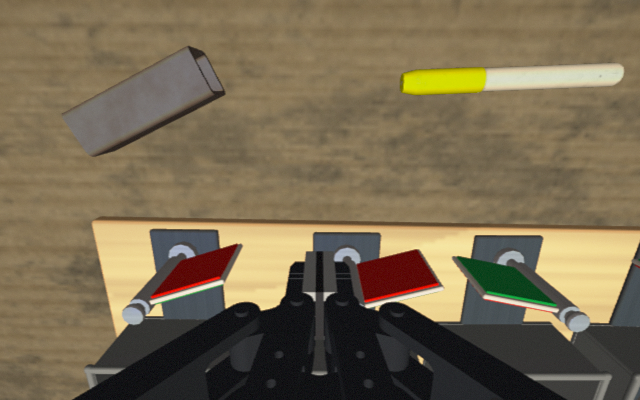

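View pics/s3.png

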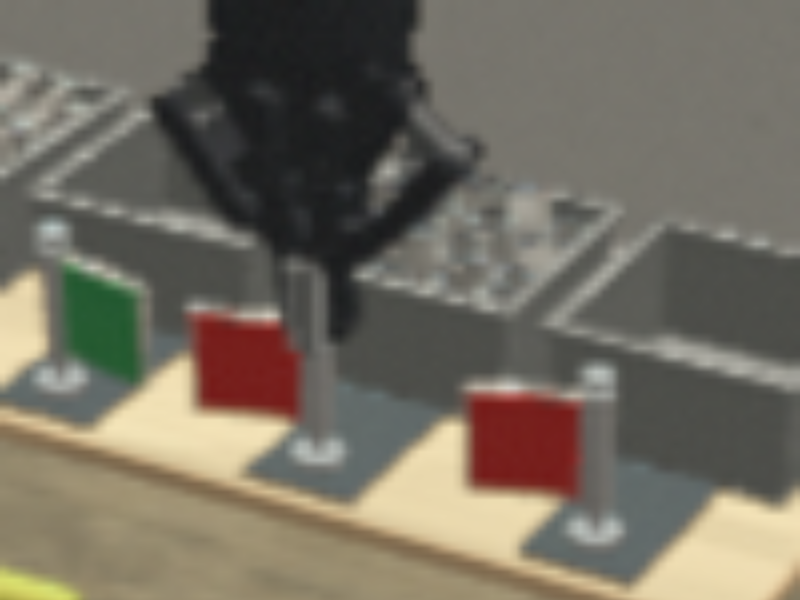

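View pics/t3.png

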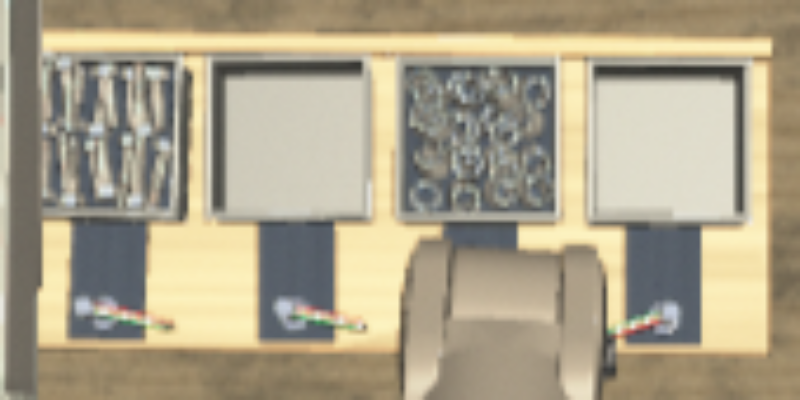

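```bash
python3 - <<'E'
from rig import telemetry,eyes
from h import *
o=telemetry.get_obs();s=eyes.grab_frame("scene");w=eyes.grab_frame("wrist")
M=np.linalg.inv(np.array(w["hand_eye"]));fl=200/np.tan(np.radians(w["vertical_fov"])/2)
for dz in(0,.01,.02,.03,.04):
    p=proj(s,o["tcp_pos"]+[0,0,dz]);q=[]
    for x in(0,.011):
        c=M[:3,:3]@[x,0,-dz]+M[:3,3];q.append((w["cx"]+fl*c[0]/c[2],w["cy"]+fl*c[1]/c[2]))
    print(dz,(p[:2]-[260,160])*8,np.round(q,0).tolist())
E
```

```text
0 [320.61104151 420.99681741] [[321.0, 238.0], [321.0, 221.0]]
0.01 [320.12293886 397.73844019] [[321.0, 245.0], [322.0, 228.0]]
0.02 [319.63129071 374.31111773] [[322.0, 254.0], [322.0, 235.0]]
0.03 [319.13605828 350.71300254] [[322.0, 263.0], [322.0, 243.0]]
0.04 [318.63720225 326.94222007] [[322.0, 273.0], [322.0, 253.0]]
```

```bash
python3 - <<'E'
from rig import telemetry,eyes
from h import *
s=eyes.grab_frame("scene")
for dz in(0,.02,.04,.0187+.054+0,.2):
    p=proj(s,np.array([.44,.0405,.197+dz]));print(dz,(p[:2]-[150,100])*3.077, p[:2])
E
```

```text
0 [411.03730974 212.04071214] [283.58378607 168.91150866]
0.02 [410.25338164 192.13017492] [283.32901581 162.44074583]
0.04 [409.45738501 171.9131158 ] [283.07032337 155.87036588]
0.0727 [408.12919684 138.17923111] [282.63867301 144.90712743]
0.2 [402.61930687  -1.76328389] [280.84800353  99.42694706]
```

```bash
python3 - <<'E'
import cv2
a=cv2.imread("pics/s1.png");cv2.imwrite("pics/s1b.png",cv2.resize(a[0:260,300:520],(508,600)))
E
```

```text
(no output)
```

View pics/s1b.png

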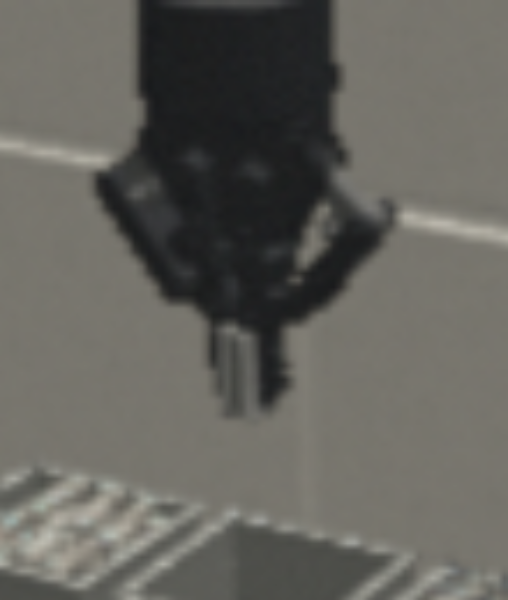

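```bash
python3 - <<'E'
from rig import telemetry
from h import *
o=telemetry.get_obs();st(o);print(tool(o,[.507,.057,.085]),tool(o,[.507,.057,.018]))
E
```

```text
7.5 [ 0.4575 -0.0004  0.0556] x [-1.     -0.0031 -0.0011] y [-0.0031  1.      0.0007] F [-0.7546 -0.6912  0.6228] -6.637984917016115e-05
[-49.7  57.3 -29.3] [-49.7  57.2  37.7]
```

Request:
send_rows(rows=[[0,[0,0,-15],0],[0,[0,0,-30],0],[0,[-12,14,-30],0],[0,[-25,28,-30],0],[0,[-37,43,-30],0],[0,[-49.5,57,-30],0],[0,[-49.5,57,-30],0],[0,[-49.5,57,-15],0],[0,[-49.5,57,0],0],[0,[-49.5,57,12],0],[0,[-49.5,57,22],0],[0,[-49.5,57,30],0],[0,[-49.5,57,35],0],[0,[-49.5,57,37.5],0],[0,[-49.5,57,37.5],0],[0,[-49.5,57,37.5],0]])

```text
time_s: 9.1
tcp_pos: [0.5072, 0.0568, 0.0185]
eef_rot: [-0.002, 1.0, 0.0, 0.001]
ft_force: [1.0, -0.8, -0.0]
opening: 0.0001
```

```bash
python3 snap.py d4
```

```text
9.1 [0.5072 0.0568 0.0185] x [-1.     -0.0031 -0.0019] y [-0.0031  1.      0.0009] F [ 1.0037 -0.8081 -0.0091] 6.67137034837443e-05
```

View pics/d4.png

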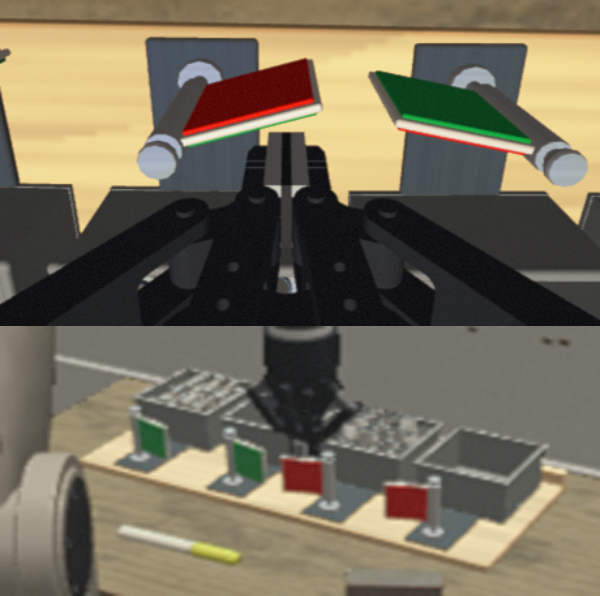

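Request:
send_rows(rows=[[0,[4,-2,0],0],[0,[8.5,-3,0],0],[0,[12.5,-2,0],0],[0,[17,-1,0],0],[0,[21.5,-0.5,0],0],[0,[26.5,-1,0],0],[0,[32,-2.5,0],0],[0,[32,-2.5,0],0]])

```text
time_s: 10.0
tcp_pos: [0.4739, 0.054, 0.0184]
eef_rot: [-0.001, 1.0, 0.0, 0.0]
ft_force: [-0.5, -0.2, -0.6]
opening: 0.0004
```

```bash
python3 snap.py d5
```

```text
10.0 [0.4739 0.054  0.0184] x [-1.     -0.0029 -0.0005] y [-0.0029  1.      0.0009] F [-0.4839 -0.1855 -0.5995] 0.00042746396882997897
```

View pics/d5.png

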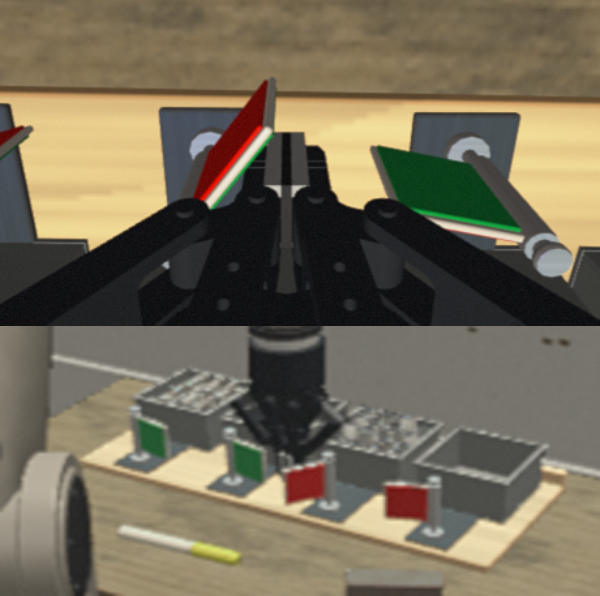

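Request:
send_rows(rows=[[0,[0,0,-4],0],[0,[0,0,-7],0],[0,[4,-2,-7],0],[0,[9,-6,-7],0],[0,[13,-10,-7],0],[0,[16.5,-16,-7],0],[0,[19,-20.5,-7],0],[0,[21,-24.5,-7],0],[0,[22.5,-29,-7],0],[0,[23.5,-33.5,-7],0],[0,[23.5,-39,-7],0],[0,[22.5,-44.5,-7],0],[0,[20.5,-50,-7],0],[0,[17,-55,-7],0],[0,[12.5,-59.5,-7],0],[0,[12.5,-59.5,-7],0]])

```text
time_s: 11.7
tcp_pos: [0.4635, -0.0063, 0.0255]
eef_rot: [-0.001, 1.0, 0.0, 0.001]
ft_force: [0.9, 0.2, -0.2]
opening: -0.0
```

```bash
python3 snap.py d6
```

```text
11.7 [ 0.4635 -0.0063  0.0255] x [-1.     -0.0018 -0.0025] y [-0.0018  1.      0.0003] F [ 0.88    0.2104 -0.22  ] -1.9300370929385523e-05
```

View pics/d6.png

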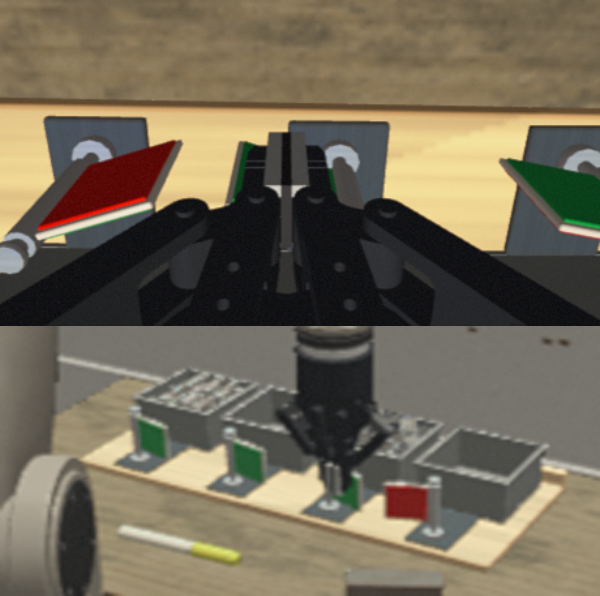

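Request:
send_rows(rows=[[0,[-2,-1.5,0],0],[0,[-3.5,-3,0],0],[0,[-5,-3,0],0],[0,[-5,-3,0],0],[0,[-5,-3,0],0]])

```text
time_s: 12.3
tcp_pos: [0.4679, -0.0086, 0.0254]
eef_rot: [-0.001, 1.0, 0.0, 0.001]
ft_force: [-0.8, 0.1, -0.5]
opening: 0.0002
```

```bash
python3 snap.py d7
```

```text
12.3 [ 0.4679 -0.0086  0.0254] x [-1.     -0.0027 -0.0018] y [-0.0027  1.      0.0007] F [-0.8167  0.055  -0.5227] 0.0001600683791844184
```

Request:
send_rows(rows=[[0,[-1,0,0],0],[0,[-2,0,0],0],[0,[-2,0,0],0]])

```text
time_s: 12.7
tcp_pos: [0.4696, -0.0086, 0.0253]
eef_rot: [-0.001, 1.0, 0.0, 0.001]
ft_force: [0.3, 0.7, -0.4]
opening: 0.0
```

```bash
python3 snap.py d8
```

```text
12.7 [ 0.4696 -0.0086  0.0253] x [-1.     -0.0026 -0.0012] y [-0.0026  1.      0.0007] F [ 0.3119  0.7213 -0.4112] 6.0906813448612335e-06
```

View pics/d8.png

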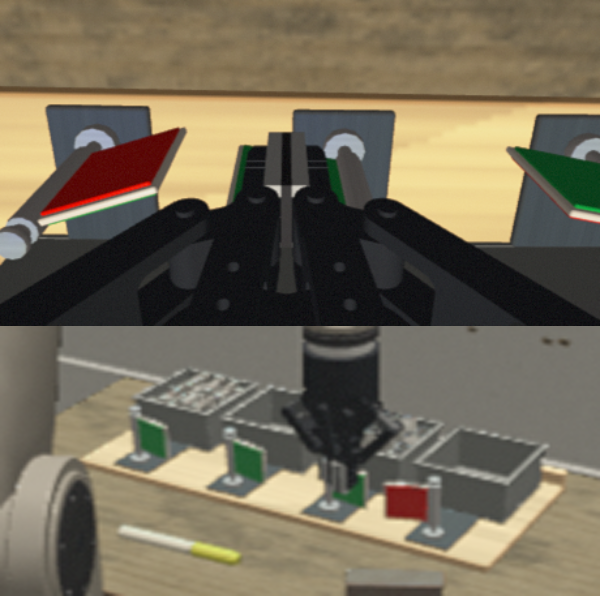

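Request:
send_rows(rows=[[0,[-1,0,0],0],[0,[-2,0,0],0],[0,[-2,0,0],0]])

```text
time_s: 13.1
tcp_pos: [0.4698, -0.0086, 0.025]
eef_rot: [-0.001, 1.0, 0.0, -0.001]
ft_force: [-4.9, -0.7, 4.0]
opening: 0.0004
```

```bash
cat > fa.py <<'E'
from rig import telemetry,eyes
import numpy as np,cv2
F=[];P=[]
for i in range(6):
    w=eyes.grab_frame("wrist");o=telemetry.get_obs();F.append(o["ft_force"]);P.append(o["tcp_pos"])
print(o["time_s"],np.mean(P,0).round(4),"F",np.mean(F,0).round(2),np.std(F,0).round(2))
E
python3 fa.py
```

```text
13.4 [ 0.4698 -0.0086  0.025 ] F [-5.18  0.23  3.79] [0.46 0.34 0.35]
```

Request:
send_rows(rows=[[0,[-1,0,0],0],[0,[-1.5,0,0],0],[0,[-1.5,0,0],0]])

```text
time_s: 13.7
tcp_pos: [0.4697, -0.0086, 0.0247]
eef_rot: [-0.001, 1.0, 0.001, -0.003]
ft_force: [-6.7, 0.6, 4.7]
opening: -0.0001
```

```bash
python3 fa.py; python3 snap.py d9
```

```text
14.0 [ 0.4697 -0.0086  0.0247] F [-5.77  0.    4.28] [0.19 0.2  0.27]
14.0 [ 0.4697 -0.0086  0.0247] x [-1.     -0.0023  0.0056] y [-0.0023  1.      0.0012] F [-5.7526 -0.4314  4.143 ] -0.00027921974151251235
```

View pics/d9.png

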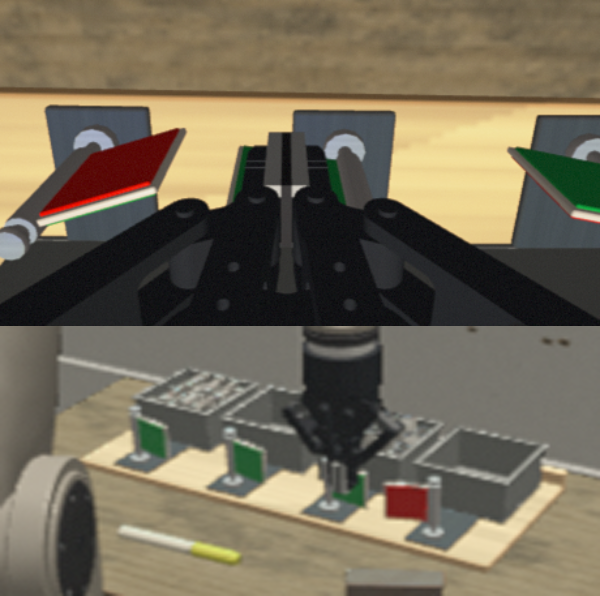

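Request:
send_rows(rows=[[0,[5,0,0],0],[0,[15,0,0],0],[0,[20,0,-20],0],[0,[20,0,-50],0],[0,[20,0,-90],0],[0,[20,20,-110],0],[0,[20,45,-110],0],[0,[20,70,-110],0],[0,[20,70,-110],0]])

```text
time_s: 15.0
tcp_pos: [0.4505, 0.0651, 0.1354]
eef_rot: [-0.004, 1.0, 0.002, -0.002]
ft_force: [-0.0, 0.1, 0.1]
opening: 0.0002
```

```bash
python3 - <<'E'
from rig import telemetry,eyes
from h import *
import cv2
o=telemetry.get_obs();st(o);w=eyes.grab_frame("wrist")
cv2.imwrite("pics/w9.png",w["image"])
np.save("w9.npy",dict(he=w["hand_eye"],v=w["vertical_fov"],cx=w["cx"],cy=w["cy"],p=o["tcp_pos"],q=o["eef_rot"]),allow_pickle=True)
E
```

```text
15.0 [0.4505 0.0651 0.1354] x [-1.     -0.0082  0.0031] y [-0.0082  1.      0.0035] F [-0.0287  0.1459  0.1252] 0.00015088886811330166
```

View pics/w9.png

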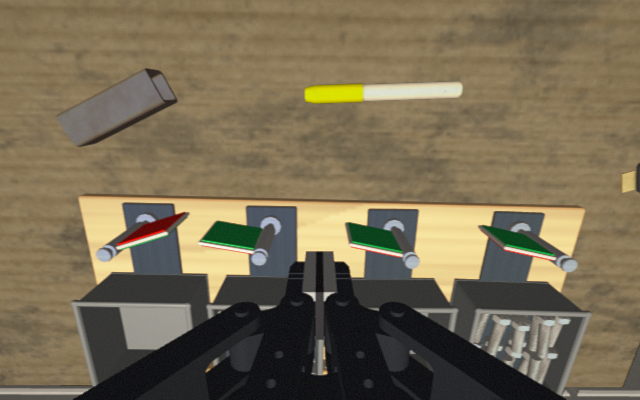

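```bash
python3 - <<'E'
from rig import telemetry
from h import *
w=np.load("w9.npy",allow_pickle=True).item();np.set_printoptions(precision=4,suppress=True)
for n,c in dict(e2=(104,254),nuts=(260,257),e1=(411,260),bolts=(569,264)).items(): print(n,wback(w,w,*c,.089))
o=telemetry.get_obs();st(o);print(tool(o,[.5095,.097,.135]),tool(o,[.5095,.097,.022]))
E
```

```text
e2 [ 0.4862 -0.1006  0.089 ]
nuts [0.488  0.0187 0.089 ]
e1 [0.4898 0.1354 0.089 ]
bolts [0.4925 0.259  0.089 ]
15.05 [0.4503 0.0628 0.1351] x [-1.    -0.006  0.004] y [-0.006   1.      0.0018] F [ 0.3332 -0.7081  0.5722] 9.537853310947293e-05
[-59.4  33.9  -0.1] [-59.8  33.7 112.9]
```

Nuts post has not moved (within 1 mm). Now the left empty bin's tag.

Request:
send_rows(rows=[[0,[-20,12,0],0],[0,[-40,24,0],0],[0,[-59.5,34,0],0],[0,[-59.5,34,0],0],[0,[-59.5,34,15],0],[0,[-59.5,34,35],0],[0,[-59.5,34,55],0],[0,[-59.5,34,75],0],[0,[-59.5,34,90],0],[0,[-59.5,34,102],0],[0,[-59.5,34,110],0],[0,[-59.5,34,113],0],[0,[-59.5,34,113],0],[0,[-59.5,34,113],0]])

```text
time_s: 16.45
tcp_pos: [0.5097, 0.0974, 0.0225]
eef_rot: [-0.003, 1.0, 0.001, -0.001]
ft_force: [0.1, -0.2, -0.2]
opening: 0.0001
```

```bash
python3 snap.py e1
```

```text
16.45 [0.5097 0.0974 0.0225] x [-1.     -0.0059  0.0027] y [-0.0059  1.      0.0021] F [ 0.1378 -0.1992 -0.199 ] 9.090836993368348e-05
```

View pics/e1.png

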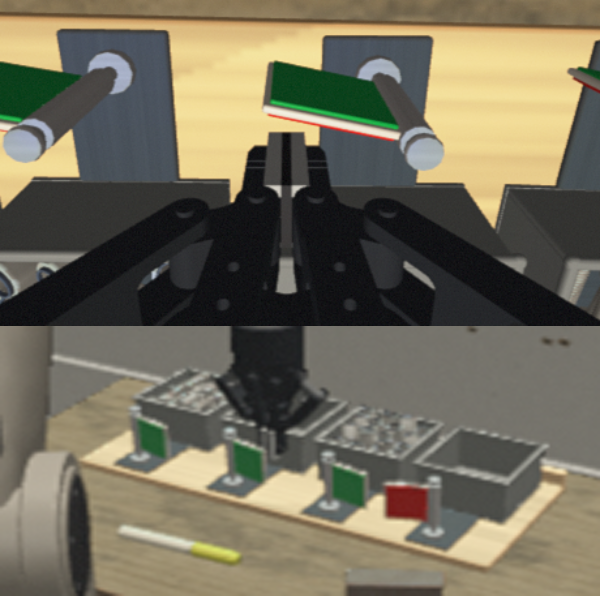

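Request:
send_rows(rows=[[0,[4,2,0],0],[0,[8.5,3,0],0],[0,[12.5,2,0],0],[0,[17,1,0],0],[0,[21.5,0.5,0],0],[0,[26.5,1,0],0],[0,[32,2.5,0],0],[0,[37,5,-3],0],[0,[42,9,-3],0],[0,[46,13,-3],0],[0,[49.5,19,-3],0],[0,[52,23.5,-3],0],[0,[54,27.5,-3],0],[0,[55.5,32,-3],0],[0,[56.5,36.5,-3],0],[0,[56.5,42,-3],0],[0,[55.5,47.5,-3],0],[0,[53.5,53,-3],0],[0,[50,58,-3],0],[0,[45.5,62.5,-3],0]])

```text
time_s: 18.55
tcp_pos: [0.4641, 0.1602, 0.0258]
eef_rot: [-0.003, 1.0, 0.001, -0.001]
ft_force: [-0.6, -1.3, 1.4]
opening: -0.0
```

```bash
python3 snap.py e2
```

```text
18.55 [0.4641 0.1602 0.0258] x [-1.     -0.0063  0.0029] y [-0.0063  1.      0.0022] F [-0.5543 -1.3029  1.3945] -1.680967083239217e-05
```

View pics/e2.png

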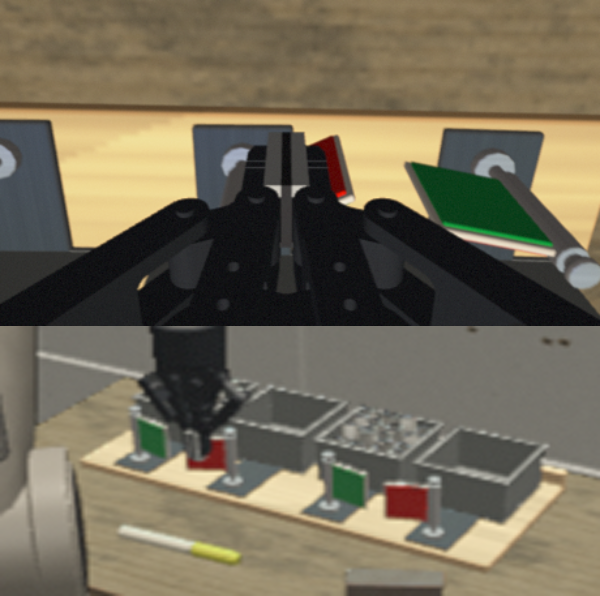

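Request:
send_rows(rows=[[0,[-2,1,0],0],[0,[-4,2,0],0],[0,[-6,2,0],0],[0,[-6,2,0],0]])

```text
time_s: 19.05
tcp_pos: [0.4713, 0.1628, 0.026]
eef_rot: [-0.003, 1.0, 0.001, -0.001]
ft_force: [0.4, 0.0, 0.3]
opening: -0.0
```

```bash
python3 fa.py
```

```text
19.35 [0.471  0.1627 0.026 ] F [0.29 0.17 0.09] [0.4  0.4  0.39]
```

Request:
send_rows(rows=[[0,[-1,0,0],0],[0,[-1.5,0,0],0],[0,[-1.5,0,0],0]])

```text
time_s: 19.65
tcp_pos: [0.4724, 0.1628, 0.0259]
eef_rot: [-0.003, 1.0, 0.001, -0.001]
ft_force: [-0.4, 1.0, 0.4]
opening: 0.0003
```

```bash
python3 fa.py
```

```text
19.95 [0.4724 0.1628 0.026 ] F [-0.52 -0.45 -0.48] [0.36 0.31 0.4 ]
```

Request:
send_rows(rows=[[0,[-1,0,0],0],[0,[-1,0,0],0]])

```text
time_s: 20.15
tcp_pos: [0.4727, 0.1628, 0.0258]
eef_rot: [-0.003, 1.0, 0.001, -0.002]
ft_force: [-3.0, 0.2, 1.7]
opening: 0.0003
```

```bash
python3 fa.py
```

```text
20.45 [0.4727 0.1628 0.0258] F [-2.88  0.29  1.37] [0.54 0.62 0.4 ]
```

Request:
send_rows(rows=[[0,[-1,0,0],0],[0,[-1,0,0],0]])

```text
time_s: 20.65
tcp_pos: [0.4728, 0.1628, 0.0257]
eef_rot: [-0.004, 1.0, 0.001, -0.002]
ft_force: [-5.6, -0.5, 3.7]
opening: 0.0001
```

```bash
python3 fa.py; python3 snap.py e3
```

```text
20.95 [0.4728 0.1628 0.0257] F [-5.14  0.36  3.85] [0.57 0.52 0.44]
20.95 [0.4728 0.1628 0.0257] x [-1.     -0.0071  0.0046] y [-0.0071  1.      0.0025] F [-4.4896 -0.0074  4.2047] 0.00018522988848344564
```

View pics/e3.png

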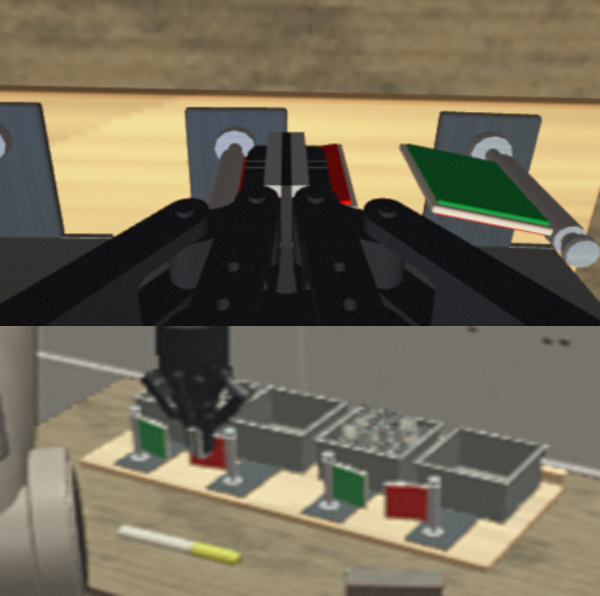

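At the stop. Back off and look.

Request:
send_rows(rows=[[0,[5,0,0],0],[0,[15,0,0],0],[0,[22,0,-20],0],[0,[25,0,-50],0],[0,[25,0,-90],0],[0,[30,-30,-130],0],[0,[30,-65,-150],0],[0,[30,-100,-160],0],[0,[30,-100,-160],0],[0,[30,-100,-160],0]])

```text
time_s: 22.05
tcp_pos: [0.4444, 0.0618, 0.1859]
eef_rot: [-0.003, 1.0, 0.002, -0.001]
ft_force: [0.8, 1.2, -0.1]
opening: 0.0002
```

```bash
python3 - <<'E'
from rig import telemetry,eyes
from h import *
import cv2
o=telemetry.get_obs();st(o);w=eyes.grab_frame("wrist");s=eyes.grab_frame("scene");t=eyes.grab_frame("top")
cv2.imwrite("pics/w10.png",w["image"][100:,:])
d=dict(he=w["hand_eye"],v=w["vertical_fov"],cx=w["cx"],cy=w["cy"],p=o["tcp_pos"],q=o["eef_rot"])
np.save("w10.npy",d,allow_pickle=True)
cv2.imwrite("pics/st10.png",np.vstack([cv2.resize(s["image"][155:245,190:390],(600,270),interpolation=2),cv2.resize(t["image"][140:225,205:375],(600,300),interpolation=2)]))
E
```

```text
22.05 [0.4444 0.0618 0.1859] x [-1.     -0.005   0.0029] y [-0.005   1.      0.0038] F [ 0.7959  1.2129 -0.1231] 0.00018944254667832496
```

View pics/w10.png

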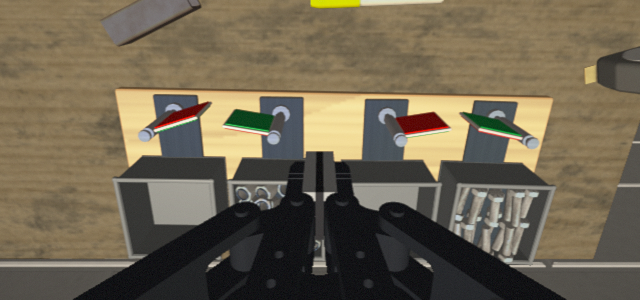

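View pics/st10.png

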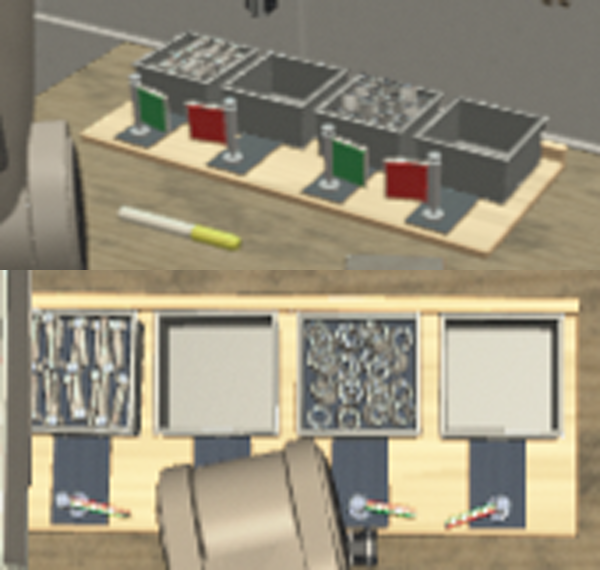

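```bash
python3 - <<'E'
from rig import r
print(r.finish_job())
E
```

```text
the job is handed in; nothing more can be done
None
```

The two wrong tags are turned: the nuts bin now shows green and the left empty bin shows red. I pushed each one round with the closed fingertips until it met its stop. The bolts tag (green) and the right empty bin's tag (red) were already correct and I left them alone. The job was handed in at about 22 s; the hand-in reports no verdict.

- **Final pictures:** from left to right the bins read bolts green, empty red, nuts green, empty red. The bins are still in line and the arm was clear of everything. I saw no movement of the marker or the offcut. The nuts post was within 1 mm of where it started, but I did not re-measure the left empty bin's post after its push.
- **Stops:** the push force rose to about 5–6 N on both tags with no further travel. I took that as the stop, since I had no direct reading of the tag angles.
- **Tape measure:** I never clearly identified the tape measure. The pliers were well away from the work, and I did not check either of them at the end.
- **One disagreement:** the visible fingertips end about 30–35 mm short of the reported tool point, which does not match the description. My first pass therefore went over the nuts tag without touching it. I repeated it lower and it worked.

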